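# Fish the fallen hanging scale out of the gap and load it

## Robot

A 7-joint arm with a two-finger parallel gripper is mounted at the origin on the work surface. World frame = base frame: x ahead of the robot, y to its left, z up, the work surface at z = 0. Lengths are in m, angles in rad, forces in N, time in s.
With the tool pointing down it reaches from about 0.35 to 0.9 m from the base axis. Payload 19.9 kg.
Tool frame: the origin (TCP) lies between the finger pads; the fingertips stand 19 mm ahead of it and the grasp point (between the pads) is the TCP; z points along the fingers, y is the line along which they close (so a half turn about z gives the same grasp; the last joint's range is limited). The gripper opens to 94 mm and grips with 3 to 60 N. Pads are 16 mm wide; open, the fingers measure 119 mm over their backs; the gripper's body (75 mm by 177 mm) begins 78 mm behind the grasp point.
Start: joints at [-1.351, 0.417, -0.01, 1.614, 0.005, 1.111, -0.053], TCP at [0.162, 0.604, 0.224] pointing down, gripper open.
Joint ranges: [-2.81, 2.81], [-0.39, 2.02], [-1.27, 1.25], [0.06, 2.57], [-1.19, 4.33], [0.19, 2], [-2.82, 2.82]. Speed limits (rad/s): [1.89, 1.89, 2.39, 2.39, 3.01, 3.01, 3.01].

## Interface

Orientations are given as a 3x3 rotation matrix whose columns are the frame's x, y, z axes.
In Python, from rig import robot gives the robot as it stands. Calls block until the motion is done:
- robot.move_ptp(position, orientation): joint-space move of the TCP to a pose.
- robot.move_linear(position, velocity=0.15, frame=None, threshold=None): straight line of the TCP; frame=None keeps the orientation; velocity is the mean speed in m/s. With threshold (N) it stops when the force on the tool has changed by that much, and returns True; else False.
- robot.goto_joints(angles): joint-space move.
- robot.gripper_to(opening): finger opening in m; the grip force is fixed at half the most; returns when the fingers have stopped.
- robot.pause(seconds).
- robot.ik(position, orientation): joint angles nearest the present ones, or None.
- robot.get_state(): the state.
- robot.grab_frame(name): name is "side" or "top" or "wrist"; returns the picture (400x640x3 uint8, red, green, blue); there is no depth.
- robot.camera_info(name): a dict with "fx", "fy", "cx", "cy" (pixels), "rvec" (rotation vector, rad) and "tvec" (3), from world to camera coordinates, as OpenCV has them. Camera axes: x right, y down, z forward; pixel columns grow to the right and rows downward; lengths in m; the calibration is good to about 2 mm. A picture is of the moment at which its call begins: read the wrist's pose just before it. camera_info takes no time and is no camera call; for the wrist camera it gives the pose at the moment of the call.
A pose or a line that the arm cannot do raises robot.PlanningError and nothing moves.
- robot.sign_off(): hands the job in; it is judged then, once.
The state is a dict: "time": time; "qpos": joint angles; "joint_vel": joint speeds; "effort": joint torques, N m; "ee_pos": TCP position; "tool_rot": TCP orientation; "force": force on the tool from outside, world axes, zero at the start; "moment": the same for the moment, N m; "opening": finger opening in m; "grasp_force": force on a finger pad.
Only numpy, scipy, OpenCV 4.12 (cv2) and the standard library are available. Lean on these libraries where they do the work, as an engineer would, in place of code of your own. Each camera call takes 0.05 s, during which the arm holds its last target. There are 200 camera calls.

## Task

The pocket scale has dropped into the narrow gap between the two cartons: take the bent rod from its rack, hook the scale by its wire bail, lift it up out of the gap and hang it by the bail over both wires of the display prong, touching the scale only with the rod and never with the gripper. Hang the rod back in its rack, then hang the check weight by its hook from the cross-pin at the bottom of the scale and let everything hang at rest, leaving the can and the packet where they are.

Things in the scene. Friction and masses are not known exactly. Their poses are not given: they have to be found in the camera images.
- gap_floor (a point): Point on the table on the centre line of the gap between two fixed cartons, each 290 x 100 mm and 190 mm high. x runs along the gap away from the robot, y across, z up. The gap is 62 mm wide (y -31 to 31) and runs from x = -160 mm, where a 190 mm high board closes the near end, to 130 mm, open there but for a 12 mm high sill from x = 120 mm.
- shelf_edge (a point): Middle of the near lower edge of a fixed wire shelf, 8 mm thick (wires across, 22 mm apart), over the far part of the gap: 10 mm in x from gap_floor, 208 mm above the table; axes as gap_floor. The shelf runs 120 mm on in +x and 145 mm either way in y, with boxes on it up to z = 241 mm. The scale stands under it, so it is reached slantwise from the near side.
- scale_bail (a point): Centre of the straight top bar of the steel wire bail of the loose white pocket scale (0.10 to 0.19 kg), which stands upright in the gap, 48 to 60 mm beyond the shelf's edge. Scale's axes: z up, y along the bar (across the gap), x through the bail. Wire 5 mm thick; opening 40 mm wide (y), 35 mm high under the bar; bail 50 mm wide outside.
- scale: The pocket scale; origin at the centre of its underside, 107.5 mm below scale_bail, same axes. Its case, with a grey round dial on both faces, is 24 mm deep (x) and 48 mm wide (y), its top 37.5 mm below scale_bail's centre (70 mm above the origin).
- scale_pin (a point): Centre of the steel cross-pin at the bottom of the scale, 6 mm thick, along the scale's y between two cheeks, 100.5 mm straight below scale_bail and 7 mm above the underside. The window above it is open right through along x, 36 mm wide and 30 mm high from the top of the pin. Axes as scale_bail.
- prong_mid (a point): Middle of the fixed double-wire display prong, on the wires' centre line, 240 mm above the table. Two parallel level wires, 5 mm thick, at y = +-12.5 mm (20 mm clear between), run along x, which points away from the robot to the post. On the robot's side they stay level to x = -30 mm, then rise 10 mm to open ends at x = -43 mm. A hung bail bar lies 5 mm above this point.
- stand: The fixed display stand that carries the prong; origin on the table under the post's near face, 55 mm in +x from prong_mid, same axes. Post 20 x 50 mm, up to z = 280 mm; base plate 10 mm thick, 140 mm wide, from x = -35 to 95 mm.
- rod_grip (a point): Centre of the dark wooden handle of the loose bent rod (0.16 kg). z along the straight shaft, up as it hangs in the rack. Handle 20 mm (x) x 16 mm (y) x 56 mm (z); under it a 26 x 26 mm collar from z = -28 to -34 mm; then the 8 mm thick shaft down to the bend at z = -180 mm, where the foot begins.
- rod_saddle (a point): Middle of the rod's foot, where a bail sits; at x = 12.1, z = -187 mm from rod_grip, same axes. The flat foot, 10 mm wide (y), 5 mm thick, runs 28 mm from the bend towards +x, 30 degrees below the x axis; its end then turns up by 60 degrees for 12 mm (12.5 mm above the foot's middle). With the rod leaning 30 degrees, bottom towards +x, the foot is level, tip up.
- rod: The bent rod; origin and axes as rod_grip.
- rack_seat (a point): Seat of the fixed rod rack: two level steel tines, each 14 mm wide, with a 14 mm slot between them along x; this point is in the slot at the tines' top, 195 mm above the table. The slot is open towards -x (robot's side), the tines end at x = -25 mm. The rod hangs with its shaft in the slot, collar on the tines, rod_grip 34 mm above this point, its x along the rack's x.
- rack: The fixed rack; origin on the table straight below rack_seat, same axes. Post 20 x 50 mm from x = 40 to 60 mm, up to the tines' top; base plate 10 mm thick, 100 mm wide, from x = -25 to 95 mm.
- weight_tab (a point): Centre of the flat grip tab of the loose steel check weight (0.3 to 0.46 kg): 10 mm (x) x 12 mm (y) x 28 mm (z), 60 mm above the weight's underside, to be pinched across y. Axes are the weight's, z up. The round body, 44 mm across, 40 mm high, is centred 32 mm from the tab in +x; a 6 mm bar joins the tab to the hook's stem at x = 21 mm.
- weight_hook (a point): Highest point inside the weight's hook, which is open downward; over the middle of the body, 86 mm above the underside, 32 mm in +x and 26 mm above weight_tab, same axes. The hook is a 6 mm bar in the x-z plane: stem at x = -11 mm, top bar reaching 6 mm above this point, tip at x = +11 mm reaching 8 mm below it; 16 mm clear between stem and tip.
- weight: The check weight; origin at the centre of its underside, axes as weight_tab. It and the can may have swapped places.
- can: Bystander: low red tin can, 58 mm across, 45 mm high; origin at its underside's centre.
- packet: Bystander: brown card packet 50 x 75 x 30 mm; origin at its underside's centre.
There are look-alikes about, which are no part of the job. Of the things like the rod, leave any that is green or orange; of the rest the larger one is meant.

How it is judged:
On the way, in this order (a step that is already met when the one before it is completed fails the run):
1. the scale, hanging on the rod, is lifted up out of the gap (height (world z) of scale above 0.17 m and contact force between rod and scale above 0.4 N), for 0.2 s.
2. the scale hangs by its bail on the prong, free of the rod (x of scale_bail in the frame of prong_mid between -0.03 and 0.05 m and z of scale_bail in the frame of prong_mid between 0 and 0.015 m and y of scale_bail in the frame of prong_mid between -0.012 and 0.012 m and contact force between scale and stand above 0.4 N and contact force between rod and scale below 0.05 N and angle between scale's own z axis and vertical below 0.4 rad), for 0.3 s.
3. the rod hangs in its rack, let go (all of step 2 and distance between rod_grip and rack_seat below 0.05 m and horizontal distance between rod_grip and rack_seat below 0.025 m and angle between rod_grip's own z axis and vertical below 0.12 rad and contact force between rod and rack above 0.4 N and contact force between the fingers and rod below 0.05 N), for 0.3 s.
4. the weight hangs from the scale's pin (distance between weight_hook and scale_pin below 0.013 m and contact force between weight and scale above 1.5 N and angle between weight_tab's own z axis and vertical below 0.4 rad and height (world z) of weight_tab above 0.09 m), for 0.2 s.
At the end, for the whole second after the job is handed in: Scale hangs by its bail across both prong wires (within 12 mm sideways, -30 to +50 mm along, lean < 0.4 rad), weight hangs by its hook on the scale's pin (within 13 mm, lean < 0.4 rad), rod hangs in its rack (within 25 mm, lean < 0.12 rad); all let go and at rest (< 100 mm/s) (all of step 3 and all of step 4 and linear speed of each of weight, scale below 0.1 m/s and linear speed of rod below 0.03 m/s and contact force between the fingers and weight below 0.05 N); the robot touches nothing.
It fails at once if the gripper pushes or grips the scale (over 1.5 N) (contact force between the fingers and scale above 1.5 N).
It fails at once if a bystander is moved more than 30 mm (distance of any of can, packet from where it was at the start of the episode above 0.03 m).
It also fails if it takes over 72 s, if anything falls off the work surface, if the arm or the gripper's body presses on something with over 40 N, if the wrist force passes 120 N, or if a joint passes its speed limit or range.

## Working session

There is one attempt and no reset: what is moved stays moved. The work goes in short steps, each a Python script; the robot and the scene stay as the last script left them, time stands still between calls to the robot, and variables do not carry over. Pictures are saved under pics/ and viewed, at most 10 in all, crops included, and the job is handed in when it is done.

```bash
ls; mkdir -p pics
python3 - <<'E'
from rig import robot
import cv2,numpy as np
for n in ["top","side"]:
    im=robot.grab_frame(n); cv2.imwrite(f"pics/{n}0.png",im[:,:,::-1])
    c=robot.camera_info(n); R=cv2.Rodrigues(np.array(c["rvec"]))[0]
    print(n,c["fx"],c["cx"],c["cy"],"pos",-R.T@np.array(c["tvec"]).ravel(),"fwd",R[2])
s=robot.get_state(); print(s["time"],s["tool_rot"],s["opening"])
c=robot.camera_info("wrist"); R=cv2.Rodrigues(np.array(c["rvec"]))[0]
print("wrist",c["fx"],-R.T@np.array(c["tvec"]).ravel(),R)
E
```

```text
pics
top 504.8414122558799 319.13354983911444 204.06736528730622 pos [ 0.13461041 -0.1846853   1.66107695] fwd [ 0.17842622 -0.01514344 -0.98383675]
side 433.6019731473312 314.3813676129035 202.44286300630796 pos [ 0.02569801 -1.26171538  0.77325546] fwd [ 0.29726558  0.82191287 -0.48589342]
0.1 [[-9.65918690e-01  2.58845594e-01 -2.04738443e-04]
 [ 2.58845666e-01  9.65918145e-01 -1.02855763e-03]
 [-6.84770334e-05 -1.04649869e-03 -9.99999450e-01]] 0.09425786471174225
wrist 307.7242446195447 [0.08335188 0.62429095 0.38459359] [[ 2.58708665e-01  9.65955384e-01 -1.54404873e-04]
 [ 9.28586975e-01 -2.48656370e-01  2.75492721e-01]
 [ 2.66075284e-01 -7.14157324e-02 -9.61303145e-01]]
```

View pics/top0.png

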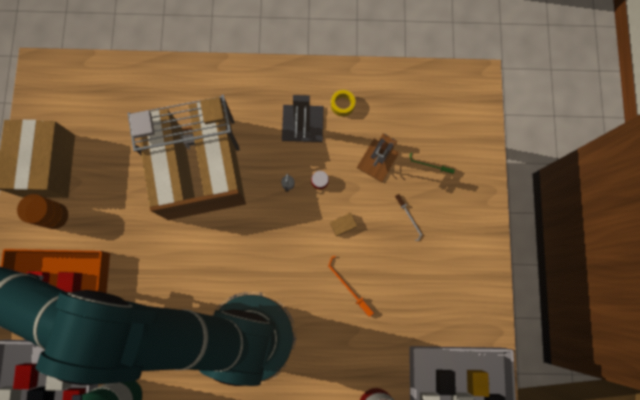

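View pics/side0.png

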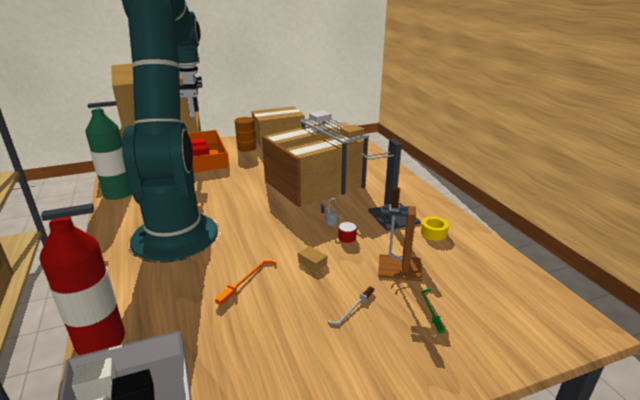

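Top view shows cartons around (190,155), stand at (302,120), weight near (288,183), can at (320,179), packet at (346,225), and rack with rod at (380,158). I'll enlarge this.

Run:
```python
import cv2,numpy as np
t=cv2.imread("pics/top0.png")[85:220,120:440]; s=cv2.imread("pics/side0.png")[100:300,240:450]
cv2.imwrite("pics/topc.png",cv2.resize(t,None,fx=2.5,fy=2.5,interpolation=cv2.INTER_CUBIC))
cv2.imwrite("pics/sidec.png",cv2.resize(s,None,fx=3,fy=3,interpolation=cv2.INTER_CUBIC)[:600])
```

```text
(no output)
```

View pics/topc.png

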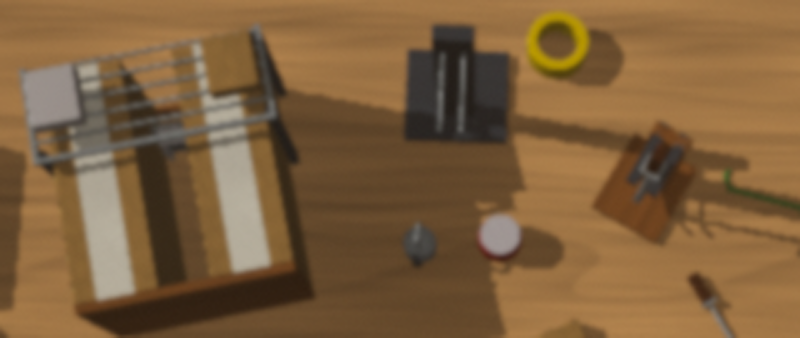

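View pics/sidec.png

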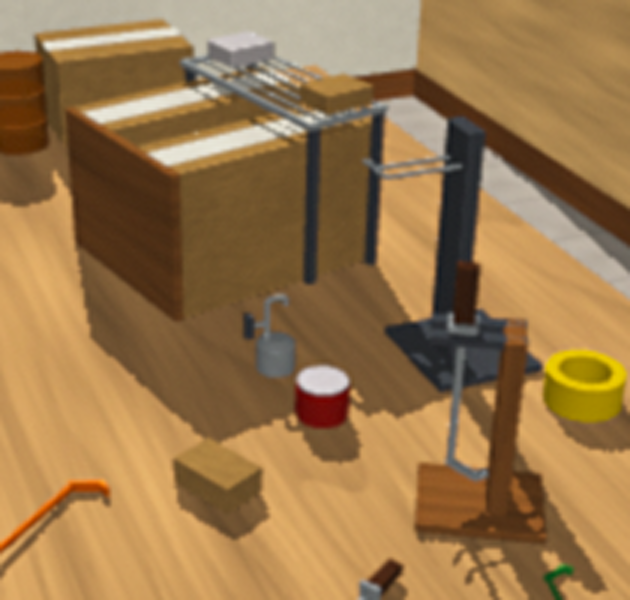

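The crops show the cartons with the shelf corners at (38,162), (274,117), (257,29) and (22,72). The prong wire ends are at about (438,130) and (460,130), the rack base left corner at (595,205), and the weight's tab at (418,262), body at (420,243). In the side crop the rod hangs at (462,322), foot to the right, and the weight's tab is at (249,326). Next I'll fit the poses from both views.

```bash
cat > h.py <<'E'
import numpy as np, cv2, json
from scipy.optimize import least_squares
from rig import robot
def proj(c,P):
    return cv2.projectPoints(np.float64(P).reshape(-1,1,3),np.float64(c["rvec"]),np.float64(c["tvec"]),
      np.array([[c["fx"],0,c["cx"]],[0,c["fy"],c["cy"]],[0,0,1.]]),None)[0].reshape(-1,2)
def Rz(a): c,s=np.cos(a),np.sin(a); return np.array([[c,-s,0],[s,c,0],[0,0,1.]])
def fit(obs,x0,off=0):
    """obs: (camera_info, [local mm with z = world z], [u,v]); pose x,y,yaw"""
    def res(p):
        r=[]
        for c,L,uv in obs:
            L=np.float64(L)/1e3; r.append(proj(c,Rz(p[2])@L+[p[0],p[1],0])[0]-uv)
        return np.ravel(r)
    s=least_squares(res,x0,loss="soft_l1",f_scale=1.); return s.x,res(s.x).reshape(-1,2)
def tool(yaw,tilt=0):
    c,s,C,S=np.cos(yaw),np.sin(yaw),np.cos(tilt),np.sin(tilt)
    return np.array([[-C*c,-s,S*c],[-C*s,c,S*s],[-S,0,-C]])
E
cat > fit0.py <<'E'
from h import *
t,s=robot.camera_info("top"),robot.camera_info("side")
def T(L,x,y): return (t,L,[120+(x+.5)/2.5-.5,85+(y+.5)/2.5-.5])
def S(L,x,y): return (s,L,[240+(x+.5)/3-.5,100+(y+.5)/3-.5])
d=172
o={}
o["gap"]=([T([10,145,212],38,162),T([10,-145,212],274,117),T([130,-145,212],257,29),T([130,145,212],22,72),T([-d,131,190],80,308),T([-d,-131,190],296,268),
 S([-d,131,190],70,110),S([-d,-131,190],180,178),S([-d,-131,0],182,320),S([10,145,212],185,65),S([10,-145,212],315,128),S([130,-145,212],383,108)],[.6,.2,.1])
o["prong"]=([T([-43,12.5,250],438,130),T([-43,-12.5,250],460,130),T([55,12.5,240],442,55),T([55,-12.5,240],464,55),T([20,70,10],405,138),T([20,-70,10],508,141),T([75,25,280],433,27),T([75,-25,280],474,27),
 S([-43,12.5,250],367,160),S([-43,-12.5,250],376,177),S([20,70,10],387,330),S([20,-70,5],440,387),S([150,-70,10],540,365)],[.7,-.1,0])
o["rack"]=([T([-25,50,10],595,205),T([95,50,10],658,122),T([-25,-50,10],662,243),S([-25,50,10],420,465),S([-25,-50,10],415,523),S([95,-50,10],540,530),S([95,50,10],545,475),
 S([0,0,257],467,265),S([0,0,198],462,322),S([0,0,49],453,463)],[.6,-.35,-.6])
o["weight_tab"]=([S([0,0,60],249,326),T([0,0,72],418,262),S([32,0,20],275,357),T([32,0,40],420,243)],[.5,-.1,0])
P={}
for k,(ob,x0) in o.items():
    p,r=fit(ob,x0); P[k]=p.tolist(); print(k,p.round(4),np.degrees(p[2]).round(1)); print(r.round(1).tolist())
json.dump(P,open("P.json","w"))
E
python3 fit0.py
```

```text
gap [0.5734 0.1989 0.2351] 13.5
[[-0.8, 0.4], [1.6, -1.5], [1.0, -3.4], [-0.5, -1.4], [-0.7, 1.5], [0.8, -1.1], [-0.9, -0.1], [-1.5, -0.4], [-0.7, 1.0], [-0.9, -0.4], [-0.8, 0.2], [2.6, 0.0]]
prong [ 0.6312 -0.1477 -0.0116] -0.7
[[0.7, -0.0], [0.5, 0.3], [0.4, -0.7], [0.1, -0.4], [-0.4, 0.3], [-0.4, 0.4], [-0.4, -1.3], [0.5, -0.8], [-1.2, 0.5], [-0.7, -2.2], [-1.4, -1.3], [-0.5, 1.0], [1.0, -0.2]]
rack [ 0.5628 -0.3934 -0.5399] -30.9
[[-0.1, -0.7], [-7.2, 3.6], [-1.5, -0.5], [0.6, -0.7], [0.3, 0.9], [2.8, 3.4], [0.2, 0.2], [-0.2, 0.4], [-0.3, 1.2], [-1.6, -0.1]]
weight_tab [ 0.4701 -0.1048 -0.0637] -3.6
[[-0.8, 0.5], [0.0, -0.5], [-0.4, -0.9], [0.5, -0.4]]
```

```bash
cat >> h.py <<'E'
P={k:np.array(v) for k,v in json.load(open("P.json")).items()}
def W(k,L): p=P[k]; return Rz(p[2])@(np.float64(L)/1e3)+[p[0],p[1],0]
TH=np.radians(30)
def grip(k,saddle,tilt=TH):
    """TCP position for the rod saddle at local mm point (z world) of frame k, rod x along frame x"""
    R=tool(P[k][2],tilt); return W(k,saddle)-R@np.array([-.0121,0,.187])*1.0, R
def snap(n,name):
    c=robot.camera_info(n); im=robot.grab_frame(n); cv2.imwrite(f"pics/{name}.png",im[:,:,::-1]); json.dump({k:np.array(v).tolist() for k,v in c.items()},open(f"pics/{name}.json","w"))
E
python3 - <<'E'
from h import *
yr=P["rack"][2]
L=[("rack hi",W("rack",[0,0,330]),tool(yr)),("rack",W("rack",[0,0,229]),tool(yr)),("rack out",W("rack",[-80,0,240]),tool(yr)),
 ("gap in hi",)+grip("gap",[-50,0,240]),("gap in",)+grip("gap",[-50,0,84]),("gap hook",)+grip("gap",[64,0,84]),("gap back",)+grip("gap",[-45,0,340]),
 ("pr pre",)+grip("prong",[-110,0,262]),("pr",)+grip("prong",[0,0,221]),
 ("w",W("weight_tab",[-5,0,65]),tool(P["weight_tab"][2],np.radians(45))),("wh",W("prong",[-32-5,0,127]),tool(P["prong"][2],np.radians(45)))]
for n,p,R in L:
    q=robot.ik(p,R); print(n,p.round(3),None if q is None else np.round(q,2))
robot.move_ptp(*L[0][1:]); print(robot.get_state()["time"]); snap("wrist","w1")
E
```

```text
rack hi [ 0.563 -0.393  0.33 ] [ 0.34  0.48  0.35  1.31 -0.16  1.37  1.71]
rack [ 0.563 -0.393  0.229] [-0.08  0.78  1.11  1.46 -0.71  1.33  2.1 ]
rack out [ 0.494 -0.352  0.24 ] [-0.12  0.53  0.96  1.67 -0.46  1.19  1.99]
gap in hi [0.424 0.163 0.396] [-0.7  -0.34  0.12  2.11  0.27  0.89  1.11]
gap in [0.424 0.163 0.24 ] [-1.04 -0.22  0.44  2.37  0.54  0.53  0.81]
gap hook [0.534 0.19  0.24 ] [-0.91  0.06  0.47  2.15  0.19  0.43  1.21]
gap back [0.428 0.164 0.496] [-0.42 -0.34 -0.08  1.9   0.12  1.08  1.27]
pr pre [ 0.417 -0.145  0.418] [ 0.17 -0.36  0.17  2.07 -0.13  0.93  1.95]
pr [ 0.527 -0.147  0.377] [-0.93 -0.33  1.    2.    0.31  0.81  1.52]
w [ 0.465 -0.104  0.065] None
wh [ 0.594 -0.147  0.127] [ 1.2   0.6  -1.07  2.26  2.35  0.32 -0.29]
3.85
```

View pics/w1.png

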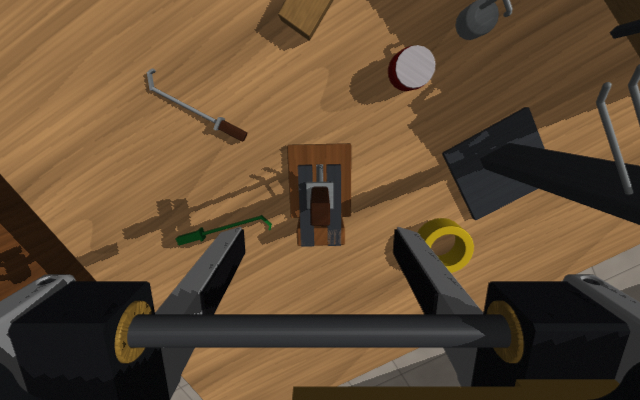

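Wrist view shows the rack straight ahead: tine ends at (305,165) and (336,165), base near corners at (288,145) and (351,143), collar front at (308,184)–(333,183). The prong wire ends are at (607,84) and (637,70). I'll refine from these and grasp.

Run:
```python
from h import *
w=json.load(open("pics/w1.json"))
ob=[(w,[-25,50,10],[351,143]),(w,[-25,-50,10],[288,145]),(w,[-13,13,201],[333,183]),(w,[-13,-13,201],[308,184]),(w,[60,25,195],[344,244]),(w,[60,-25,195],[298,245]),(w,[-25,21,195],[341,165]),(w,[-25,-21,195],[299,165])]
p,r=fit(ob,P["rack"]); print("rack",p,np.degrees(p[2])); print(r.round(1).tolist())
print("prong proj",proj(w,[W("prong",l) for l in ([-43,-12.5,250],[-43,12.5,250],[55,-12.5,240])]).round(1).tolist())
P["rack"]=p; json.dump({k:v.tolist() for k,v in P.items()},open("P.json","w"))
q0=np.array(robot.get_state()["qpos"])
q=robot.ik(W("rack",[0,0,229]),tool(p[2])); print(q0.round(2),np.round(q,2))
for d in (30,35,40,45):
  for k,l in (("weight_tab",[-5,0,65]),("prong",[-37,0,127])):
    q=robot.ik(W(k,l),tool(P[k][2],np.radians(d))); print(d,k,None if q is None else np.round(q,2))
```

```text
rack [ 0.56142189 -0.3898991  -0.52214893] -29.91692998354619
[[0.7, 0.6], [-0.9, -0.3], [0.7, -4.4], [-1.3, -5.0], [1.2, 1.3], [-0.6, 1.0], [0.6, -0.0], [-0.6, 0.7]]
prong proj [[607.6, 84.2], [641.8, 65.8], [629.3, 191.7]]
[ 0.33  0.48  0.35  1.31 -0.16  1.37  1.71] [ 0.34  0.54  0.33  1.46 -0.18  1.18  1.74]
30 weight_tab [ 1.16  0.51 -1.07  2.44  1.88  0.35 -0.03]
30 prong [ 0.32  0.33 -0.08  2.13 -0.5   0.2   2.28]
35 weight_tab [ 1.18  0.54 -1.07  2.49  2.25  0.41 -0.36]
35 prong [ 1.05  0.49 -0.92  2.16  1.33  0.22  0.61]
40 weight_tab [ 1.2   0.59 -1.08  2.54  2.51  0.52 -0.56]
40 prong [ 1.18  0.57 -1.07  2.21  1.89  0.28  0.13]
45 weight_tab None
45 prong [ 1.2   0.6  -1.07  2.26  2.35  0.32 -0.29]
```

Run:
```python
from h import *
R=tool(P["rack"][2])
robot.move_ptp(W("rack",[0,0,250]),R)
robot.move_linear(W("rack",[0,0,229]),0.1)
robot.gripper_to(0.0)
s=robot.get_state(); print(s["time"],s["opening"],s["grasp_force"],s["ee_pos"])
robot.move_linear(W("rack",[0,0,245]),0.1)
robot.move_linear(W("rack",[-90,0,245]),0.2)
s=robot.get_state(); print(s["time"],s["opening"],s["force"],s["moment"])
p,Rg=grip("gap",[-50,0,250])
q=robot.ik(W("rack",[-90,0,400]),tool(-.2,TH)); print(None if q is None else np.round(q,2))
robot.move_ptp(W("rack",[-90,0,400]),tool(-.2,TH))
robot.move_ptp(p,Rg)
print(robot.get_state()["time"],np.round(robot.get_state()["qpos"],2)); snap("wrist","w2");snap("side","s2")
```

```text
5.85 0.015819022132735554 29.99803125858307 [ 0.56140091 -0.38995523  0.2289735 ]
6.7583 0.015968705682423805 [ 0.23392619  0.33199762 -1.73224882] [ 0.00376516  0.01503906 -0.05704328]
[ 0.32 -0.01  0.37  1.84 -0.31  0.87  2.21]
9.2833 [-0.1  -0.34 -0.31  2.08 -0.01  0.87  1.38]
```

View pics/w2.png

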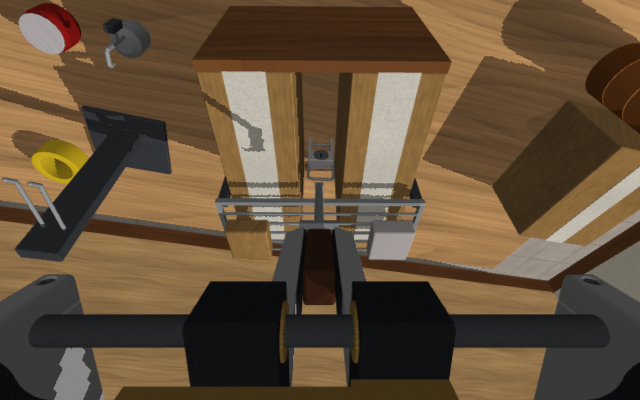

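Wrist view: board top far corners at (197,73) and (448,72), gap edges at (298,73) and (352,73), shelf near corners at (219,203) and (423,203), scale in the gap with bail at about (320,176). The rod is held straight. I'll refine the gap fit.

Run:
```python
from h import *
w=json.load(open("pics/w2.json"))
ob=[(w,[-160,-131,190],[197,73]),(w,[-160,131,190],[448,72]),(w,[-160,-31,190],[298,73]),(w,[-160,31,190],[352,73]),(w,[10,-145,212],[219,203]),(w,[10,145,212],[423,203])]
print("old res",[ (proj(w,W("gap",l))[0]-uv).round(1).tolist() for _,l,uv in ob])
p,r=fit(ob,P["gap"]); print("gap",p,np.degrees(p[2])); print(r.round(1).tolist())
P["gap"]=p
for x in (58,64,70): print(x,proj(w,[W("gap",l) for l in ([x,-20,107.5],[x,20,107.5],[x,-24,70],[x-12,-24,70],[x-12,24,70])]).round(1).tolist())
s=robot.get_state(); Rt=np.array(s["tool_rot"]); g=np.array(s["ee_pos"])
print("saddle",proj(w,[g+Rt@np.array([-x,0,-z]) for x,z in ((.0121,-.187),(0,-.18),(.032,-.187))]).round(1).tolist())
json.dump({k:v.tolist() for k,v in P.items()},open("P.json","w"))
im=cv2.imread("pics/w2.png")[125:215,270:370]; cv2.imwrite("pics/w2c.png",cv2.resize(im,None,fx=6,fy=6,interpolation=cv2.INTER_CUBIC))
```

```text
old res [[-2.9, 3.3], [-4.0, 3.9], [-8.5, 3.1], [-3.4, 3.0], [-3.8, -0.8], [0.0, -1.1]]
gap [0.56950455 0.2019859  0.23514056] 13.47256142565147
[[-0.1, 0.4], [0.6, 1.0], [-5.0, 0.3], [0.5, 0.2], [-1.5, -2.3], [3.3, -2.6]]
58 [[309.7, 175.8], [332.8, 175.7], [307.9, 161.9], [307.8, 156.7], [334.5, 156.7]]
64 [[309.8, 178.3], [332.7, 178.3], [308.0, 164.5], [307.9, 159.4], [334.4, 159.3]]
70 [[309.9, 180.8], [332.6, 180.8], [308.1, 167.0], [307.9, 161.9], [334.3, 161.9]]
saddle [[318.5, 190.9], [318.5, 182.2], [318.5, 207.1]]
```

View pics/w2c.png

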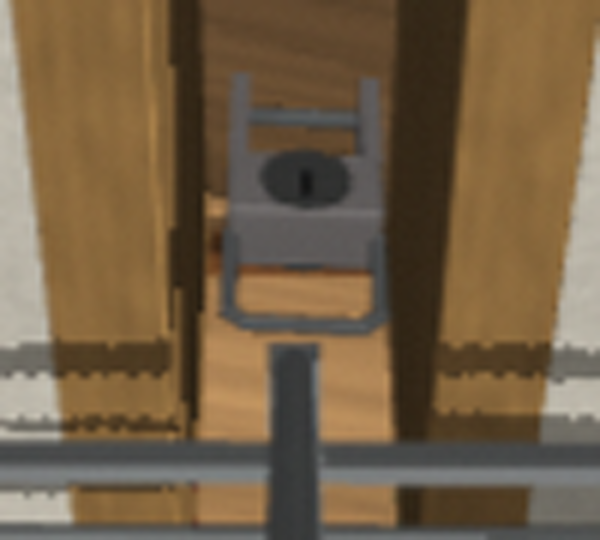

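The bail bar's centre is at about (320.5,179.2), so the bail sits at gap x≈66, y≈-1. The rod bend is at (318.8,182.5), as predicted. Now I'll insert, raise gently and check the force.

Run:
```python
from h import *
def go(x,y,z,v=.12,th=None):
    p,R=grip("gap",[x,y,z]); return robot.move_linear(p,v,R,th)
y=-1
go(-45,y,250,.1); go(-45,y,84,.2); print(robot.get_state()["force"])
print(go(66,y,84,.12,4)); s=robot.get_state(); f0=np.array(s["force"]); print(f0,s["time"])
print(go(66,y,106,.04)); robot.pause(.2); s=robot.get_state(); print(np.array(s["force"])-f0,s["moment"],s["time"])
snap("wrist","w3")
```

```text
[-0.29607273  0.9707567  -1.59832773]
False
[ 0.62838854  0.80353242 -1.32788605] 11.6917
False
[-0.30343299 -0.86529323 -2.03079419] [-0.18878496  1.06174269 -0.01944146] 12.5917
```

Run:
```python
from h import *
def go(x,y,z,v=.12,th=None):
    p,R=grip("gap",[x,y,z]); return robot.move_linear(p,v,R,th)
y=-1
go(-10,y,112,.08); go(-55,y,125,.08); print(robot.get_state()["force"])
go(-55,y,330,.12); robot.pause(.3); s=robot.get_state(); print(s["force"],s["time"])
snap("wrist","w4"); snap("side","s4")
a=cv2.imread("pics/w4.png")[100:300,220:420]; b=cv2.imread("pics/s4.png")[60:260,200:400]
cv2.imwrite("pics/c4.png",np.hstack([cv2.resize(i,(400,400),interpolation=cv2.INTER_CUBIC) for i in (a,b)]))
```

```text
[-0.28204902  0.89062407 -3.38331473]
[ 0.7635198  -0.42691674 -2.36146839] 16.6333
```

View pics/c4.png

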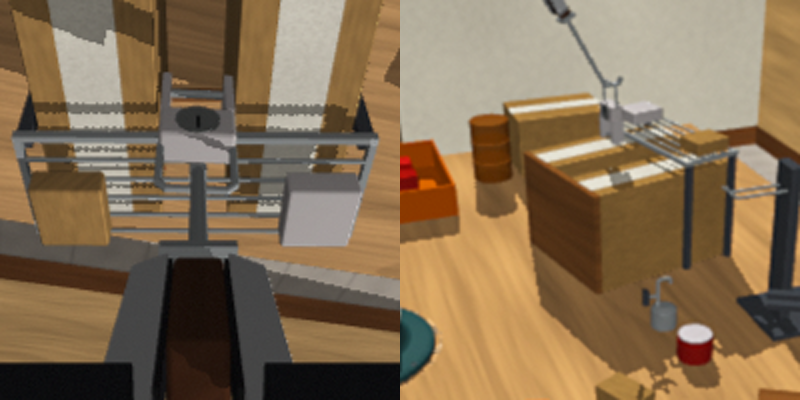

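The scale hangs on the foot, with bail legs at crop x=162 and 235 and shaft at 199, so it is centred. Next I'll carry it to the prong.

Run:
```python
from h import *
def go(x,y,z,v=.12,th=None):
    p,R=grip("prong",[x,y,z]); return robot.move_linear(p,v,R,th)
go(-100,0,320,.14); go(-100,0,260,.08); robot.pause(.6)
s=robot.get_state(); print(s["force"],s["time"],np.round(s["qpos"],2))
snap("wrist","w5"); snap("side","s5")
w,sd=[json.load(open(f"pics/{n}.json")) for n in ("w5","s5")]
a=cv2.imread("pics/w5.png"); b=cv2.imread("pics/s5.png")
L=[W("prong",l) for l in ([-43,-12.5,250],[-43,12.5,250],[55,-12.5,240],[55,12.5,240],[-100,-25,265],[-100,25,265])]
pw,ps=proj(w,L),proj(sd,L); print(pw.round(1).tolist(),ps.round(1).tolist())
a=a[120:270,220:420]; b=b[100:250,300:450]
cv2.imwrite("pics/c5.png",np.hstack([cv2.resize(a,(400,300)),cv2.resize(b,(300,300))]) if 0 else np.hstack([cv2.resize(a,(480,360),interpolation=cv2.INTER_CUBIC),cv2.resize(b,(320,320),interpolation=cv2.INTER_CUBIC)[:,:].copy() if 0 else cv2.resize(b[:,:133],(320,360),interpolation=cv2.INTER_CUBIC)]))
```

```text
Traceback (most recent call last):
rig.PlanningError: the arm cannot follow that straight line within its joint ranges
```

Run:
```python
from h import *
s=robot.get_state(); q=np.array(s["qpos"]); print(q.round(3))
p1,R1=grip("prong",[-100,0,320]); q1=robot.ik(p1,R1); print(np.round(q1,3))
a=np.array(s["ee_pos"]); print(a.round(3),p1.round(3))
# candidates
for m in ([.46,.02,.476],[.48,.02,.476],[.46,.0,.45],[.48,0,.45]):
    try: robot.move_linear(np.array(m),.13,tool(.1,TH)); print("moved",m); break
    except robot.PlanningError as e: print(m,e)
s=robot.get_state(); print(s["time"],np.round(s["qpos"],3),s["force"])
for x in (-100,-85):
    try: robot.move_linear(grip("prong",[x,0,310])[0],.13,R1); print("moved2",x); break
    except robot.PlanningError as e: print(x,e)
s=robot.get_state(); print(s["time"],np.round(s["qpos"],3),s["force"])
```

```text
[-0.107 -0.371 -0.296  1.927 -0.02   1.054  1.399]
[ 0.145 -0.353  0.166  1.942 -0.107  1.049  1.905]
[0.415 0.164 0.486] [ 0.427 -0.145  0.476]
moved [0.46, 0.02, 0.476]
18.05 [-0.04  -0.338 -0.053  1.939 -0.024  1.017  1.584] [ 0.10577864 -0.55018279 -3.04217045]
moved2 -100
19.5 [ 0.05  -0.364  0.231  1.965 -0.065  1.027  1.866] [-0.01614817  0.61084353 -3.14341666]
```

Run:
```python
from h import *
def go(x,y,z,v=.12,th=None):
    p,R=grip("prong",[x,y,z]); return robot.move_linear(p,v,R,th)
go(-95,0,260,.06); robot.pause(.5)
s=robot.get_state(); print(s["force"],s["time"],np.round(s["qpos"],2))
snap("wrist","w5"); snap("side","s5")
w,sd=[json.load(open(f"pics/{n}.json")) for n in ("w5","s5")]
L=[W("prong",l) for l in ([-43,-12.5,250],[-43,12.5,250],[55,-12.5,240],[55,12.5,240],[-95,-25,265],[-95,25,265])]
print(proj(w,L).round(1).tolist(),proj(sd,L).round(1).tolist())
a=cv2.imread("pics/w5.png")[110:270,240:400]; b=cv2.imread("pics/s5.png")[70:230,260:420]
cv2.imwrite("pics/c5.png",np.hstack([cv2.resize(i,(400,400),interpolation=cv2.INTER_CUBIC) for i in (a,b)]))
```

```text
[ 0.52445206  0.83238863 -3.47313959] 20.9833 [ 0.04 -0.34  0.25  2.06 -0.08  0.91  1.89]
[[309.1, 213.5], [328.1, 213.5], [310.6, 249.7], [326.6, 249.7], [297.0, 194.0], [340.1, 193.9]] [[364.3, 156.5], [360.8, 153.5], [392.5, 155.1], [388.7, 152.3], [350.5, 155.8], [343.9, 149.9]]
```

View pics/c5.png

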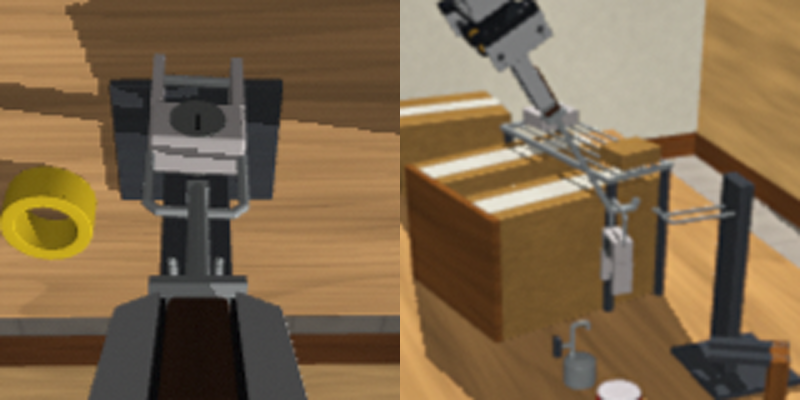

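Wire ends appear at (309.2,214) and (328.8,215), as predicted. The bail is centred on the rod to about 1 mm, so I'll thread it on and lower.

Run:
```python
from h import *
def go(x,y,z,v=.12,th=None):
    p,R=grip("prong",[x,y,z]); return robot.move_linear(p,v,R,th)
def st(): s=robot.get_state(); print(np.round(s["force"],2),round(s["time"],2))
print(go(0,0,260,.06,5)); robot.pause(.3); st()
print(go(0,0,236,.04)); st()
print(go(0,0,222,.04)); robot.pause(.3); st(); snap("side","s6")
print(go(-100,0,222,.06,3)); st(); snap("side","s7"); snap("wrist","w7")
sd=robot.camera_info("side"); print(proj(sd,[W("prong",[0,0,245]),W("prong",[0,0,137])]).round(1).tolist())
```

```text
False
[-0.4  -0.95 -3.34] 23.12
False
[-0.46 -0.83 -1.8 ] 23.87
False
[-0.35  0.1  -1.32] 24.67
False
[ 0.4  -0.91 -1.22] 26.53
[[375.0, 154.6], [373.0, 185.5]]
```

Run:
```python
from h import *
def st(): s=robot.get_state(); print(np.round(s["force"],2),round(s["time"],2),round(s["opening"],4),np.round(s["qpos"],2)); return s
R=tool(P["rack"][2])
robot.move_ptp(W("rack",[-90,0,340]),R); st()
robot.move_linear(W("rack",[-90,0,247]),.2); snap("wrist","w8"); 
robot.move_linear(W("rack",[0,0,246]),.1,None,6); st()
print(robot.move_linear(W("rack",[0,0,227]),.04,None,3)); s=st(); print(s["ee_pos"][2])
robot.gripper_to(.05); robot.pause(.2); st()
robot.move_linear(W("rack",[0,0,330]),.2); snap("wrist","w9"); snap("side","s9"); snap("top","t9")
sd=robot.camera_info("side")
a=cv2.imread("pics/s9.png")[110:270,320:440]; b=cv2.imread("pics/w9.png")[100:300,220:420]
cv2.imwrite("pics/c9.png",np.hstack([cv2.resize(a,(450,600),interpolation=cv2.INTER_CUBIC),np.vstack([cv2.resize(b,(350,350)),cv2.resize(cv2.imread("pics/t9.png")[150:200,262:332],(350,250),interpolation=cv2.INTER_CUBIC)])]))
```

```text
[ 0.45  0.04 -1.55] 27.62 0.0157 [ 0.24  0.29  0.42  1.56 -0.12  1.32  1.72]
[-0.35  0.02 -1.15] 29.33 0.0156 [ 0.3   0.53  0.39  1.44 -0.21  1.21  1.76]
True
[ 0.76 -0.03  3.05] 29.77 0.0157 [ 0.3   0.54  0.39  1.46 -0.21  1.18  1.77]
0.22852735464585155
[-0.84  0.11  0.09] 30.68 0.0499 [ 0.3   0.54  0.39  1.46 -0.21  1.18  1.77]
```

View pics/c9.png

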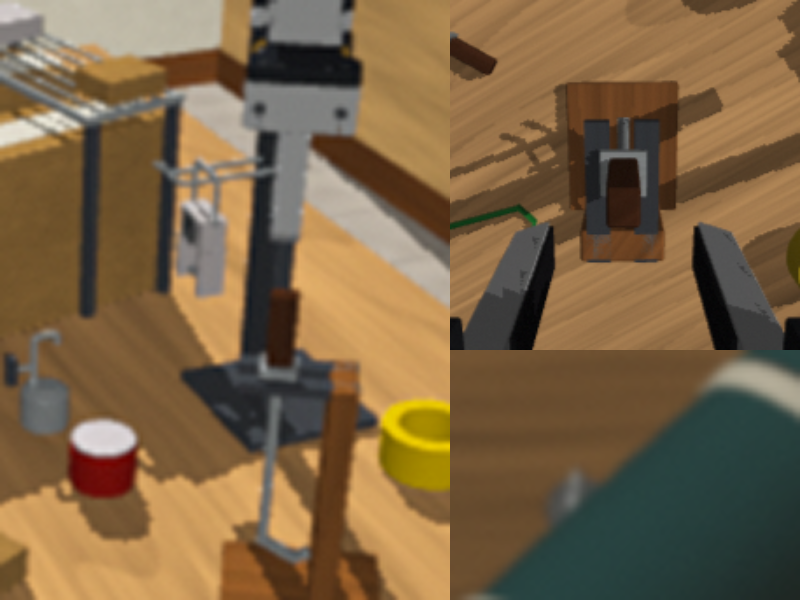

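Side crop: the scale hangs level on both wires at (374.7,154), and the rod is seated in its rack with collar on the tines. The view budget is spent, so for the weight I'll move to a pre-grasp and locate the dark tab numerically.

Run:
```python
from h import *
q0=np.array(robot.get_state()["qpos"])
for d in (15,20,25,28,30,33,36):
  R=tool(P["weight_tab"][2],np.radians(d)); Rp=tool(P["prong"][2],np.radians(d))
  o=[]
  for p,RR in ((W("weight_tab",[0,0,62])-R[:,2]*.004,R),(W("weight_tab",[0,0,62])-R[:,2]*.09,R),(W("prong",[-32,0,128])-Rp[:,2]*.004,Rp),(W("prong",[-90,0,110])-Rp[:,2]*.004,Rp)):
    q=robot.ik(p,RR); o.append(None if q is None else np.round(q,2).tolist())
  print(d,*o,sep="\n  ")
```

```text
15
  [0.03, 0.31, 0.16, 2.28, -0.26, 0.31, 1.93]
  [-0.04, 0.09, 0.23, 2.28, -0.11, 0.52, 1.78]
  [0.04, 0.39, 0.22, 1.93, -0.25, 0.58, 1.99]
  [0.07, 0.33, 0.2, 2.07, -0.27, 0.5, 2.03]
20
  [-0.44, 0.36, 0.71, 2.36, -1.1, 0.31, 2.73]
  [-0.02, 0.05, 0.22, 2.35, -0.15, 0.39, 1.83]
  [0.07, 0.36, 0.19, 2.0, -0.32, 0.46, 2.06]
  [0.12, 0.31, 0.15, 2.14, -0.36, 0.38, 2.13]
25
  [1.01, 0.42, -0.91, 2.38, 1.41, 0.27, 0.38]
  [-0.02, 0.02, 0.23, 2.43, -0.25, 0.27, 1.94]
  [0.14, 0.34, 0.12, 2.06, -0.42, 0.34, 2.17]
  [0.22, 0.29, 0.05, 2.19, -0.49, 0.27, 2.28]
28
  [1.16, 0.51, -1.08, 2.41, 1.7, 0.36, 0.14]
  [-0.05, 0.01, 0.27, 2.48, -0.4, 0.19, 2.1]
  [0.21, 0.33, 0.05, 2.1, -0.49, 0.27, 2.26]
  [0.32, 0.28, -0.04, 2.23, -0.63, 0.19, 2.43]
30
  [1.16, 0.51, -1.07, 2.43, 1.87, 0.36, -0.01]
  None
  [0.27, 0.33, -0.02, 2.12, -0.55, 0.22, 2.32]
  [1.08, 0.42, -0.91, 2.23, 1.0, 0.22, 0.93]
33
  [1.17, 0.52, -1.07, 2.46, 2.11, 0.38, -0.23]
  None
  [1.03, 0.48, -0.91, 2.13, 1.09, 0.25, 0.84]
  [1.23, 0.51, -1.09, 2.26, 1.44, 0.28, 0.55]
36
  [1.18, 0.55, -1.07, 2.5, 2.3, 0.43, -0.4]
  None
  [1.05, 0.48, -0.92, 2.17, 1.39, 0.2, 0.55]
  [1.23, 0.5, -1.07, 2.29, 1.75, 0.23, 0.24]
```

```bash
cat > fk.py <<'E'
import numpy as np, itertools, json, os
from scipy.spatial.transform import Rotation as Ro
from scipy.optimize import least_squares
def fk(q,par,sg):
    R=np.eye(3); p=np.zeros(3); o=par[:7]; t=par[7:31].reshape(8,3)
    for i in range(7):
        p=p+R@t[i]; R=R@Ro.from_euler("zyzyzyz"[i],sg[i]*q[i]+o[i]).as_matrix()
    return p+R@t[7],R
def res(par,D,sg): 
    r=[]
    for q,p,R in D:
        a,b=fk(q,par,sg); r+=list(a-p)+list((b-R).ravel()*.3)
    return np.array(r+list(1e-6*par))
def load():
    d=json.load(open("fk.json")); return np.array(d["par"]),d["sg"]
E
python3 - <<'E'
from h import *
from fk import *
rng=np.random.default_rng(0); D=[]
while len(D)<40:
    p=np.array([rng.uniform(.38,.65),rng.uniform(-.4,.3),rng.uniform(.1,.45)]); R=tool(rng.uniform(-.6,.6),rng.uniform(0,.6))@Rz(rng.uniform(-.3,.3))@Ro.from_euler("x",rng.uniform(-.3,.3)).as_matrix()
    q=robot.ik(p,R)
    if q is not None: D.append((np.array(q),p,R))
best=None
for s in itertools.product([1,-1],repeat=3):
  for o7 in (0,np.pi/2,np.pi,-np.pi/2):
    sg=[-1,1,s[0],1,s[1],1,s[2]]; x0=np.zeros(31); x0[6]=o7; x0[7:].reshape(8,3)[[0,2,4,7],2]=[.35,.4,.4,.25]
    r0=res(x0,D,sg); c=np.sum(r0**2)
    if best is None or c<best[0]: best=(c,sg,x0)
print(best[:2])
S=least_squares(res,best[2],args=(D,best[1])); print(np.abs(S.fun).max(),S.x[:7].round(3)); print(S.x[7:].reshape(8,3).round(4).tolist())
s=robot.get_state(); print(fk(s["qpos"],S.x,best[1])[0]-s["ee_pos"])
json.dump({"par":S.x.tolist(),"sg":best[1]},open("fk.json","w"))
E
```

```text
(np.float64(0.49466543128923474), [-1, 1, -1, 1, -1, 1, -1])
1.5707963267877145e-06 [-0.    -0.    -0.    -0.     0.     0.     1.571]
[[0.0, 0.0, 0.1445], [-0.0, -0.0073, 0.1445], [0.0, -0.0072, 0.2509], [-0.0, -0.0079, 0.2509], [0.0, -0.008, 0.2349], [0.0, -0.0002, 0.2349], [0.0, -0.0002, 0.1574], [-0.0, 0.0, 0.1574]]
[ 5.47006884e-13 -1.39110945e-13 -5.76760861e-14]
```

```bash
cat >> fk.py <<'E'
LO=np.array([-2.81,-.39,-1.27,.06,-1.19,.19,-2.82])+.03; HI=np.array([2.81,2.02,1.25,2.57,4.33,2,2.82])-.03
def myik(p,R,seed,w=1e-3):
    par,sg=load(); seed=np.clip(seed,LO+1e-3,HI-1e-3)
    def f(q):
        a,b=fk(q,par,sg); return np.r_[a-p,(b-R).ravel()*.3,w*.01*(q-seed)]
    s=least_squares(f,seed,bounds=(LO,HI)); a,b=fk(s.x,par,sg)
    return s.x if np.abs(a-p).max()<3e-4 and np.abs(b-R).max()<2e-3 else None
def pts(q):
    par,sg=load(); z=par.copy(); R=np.eye(3); p=np.zeros(3); o=[]; t=par[7:31].reshape(8,3)
    for i in range(7):
        p=p+R@t[i]; o.append(p); R=R@Ro.from_euler("zyzyzyz"[i],sg[i]*q[i]+par[i]).as_matrix()
    return o[3],o[5],p+R@t[7]  # elbow, wrist, tcp
E
python3 - <<'E'
from h import *
from fk import *
rng=np.random.default_rng(1)
for d in (33,36):
  R=tool(P["weight_tab"][2],np.radians(d)); Rp=tool(P["prong"][2],np.radians(d))
  wp=W("weight_tab",[0,0,62])-R[:,2]*.004; pp=W("prong",[-32,0,122])-Rp[:,2]*.004
  ch=[("g",wp,R),("up",wp+[0,0,.09],R),("pre",pp+Rp@[.05,0,0]*[1,1,0]+[0,0,.013],Rp),("raised",pp+[0,0,.015],Rp),("hang",pp-[0,0,.005],Rp),("bk",pp-Rp[:,2]*.08,Rp)]
  sols=[]
  for i in range(40):
    q=myik(wp,R,rng.uniform(LO,HI))
    if q is None or any(np.abs(q-x).max()<.25 for x in sols): continue
    sols.append(q); Q=[q]
    for n,p,RR in ch[1:]:
        q2=myik(p,RR,Q[-1],.01)
        if q2 is None: break
        Q.append(q2)
    if len(Q)<len(ch)-1: continue
    print(d,"n",len(Q),"g",Q[0].round(2).tolist(),"maxstep",np.abs(np.diff(Q,axis=0)).max().round(2),"elbow",pts(q)[0].round(2),"wrist",pts(q)[1].round(2),"hang",Q[4].round(2).tolist())
E
timeout 300 python3 - <<'E'
from h import *
from fk import *
rng=np.random.default_rng(1)
for d in (25,30,35):
  R=tool(P["weight_tab"][2],np.radians(d)); Rp=tool(P["prong"][2],np.radians(d))
  wp=W("weight_tab",[0,0,62])-R[:,2]*.004; pp=W("prong",[-32,0,122])-Rp[:,2]*.004
  for n,p,RR in [("g",wp,R),("up30",wp+[0,0,.03],R),("up60",wp+[0,0,.06],R),("up60f40",wp+[.04,0,.06],R),("pre50",pp-[.05,0,0]+[0,0,.013],Rp),("raised",pp+[0,0,.015],Rp)]:
    s=[]
    for i in range(25):
      q=myik(p,RR,rng.uniform(LO,HI))
      if q is None or any(np.abs(q-x).max()<.6 for x in s): continue
      s.append(q)
    print(d,n,[x.round(2).tolist() for x in s[:3]])
E
```

```text
25 g [[1.16, 0.52, -1.1, 2.37, 1.48, 0.4, 0.36]]
25 up30 [[-0.36, 0.24, 0.61, 2.4, -1.07, 0.22, 2.73], [1.28, 0.49, -1.24, 2.36, 1.27, 0.43, 0.55]]
25 up60 [[0.71, 0.16, -0.54, 2.35, 0.15, 0.22, 1.56], [1.31, 0.35, -1.24, 2.34, 0.92, 0.37, 0.86], [0.1, 0.13, 0.1, 2.37, -0.31, 0.22, 1.99]]
25 up60f40 [[1.24, 0.47, -1.24, 2.26, 1.07, 0.47, 0.73], [0.16, 0.2, 0.01, 2.28, -0.21, 0.23, 1.87]]
25 pre50 [[1.28, 0.57, -1.24, 2.13, 0.98, 0.54, 0.98], [0.88, 0.33, -0.7, 2.14, 0.33, 0.33, 1.53], [-0.44, 0.34, 0.83, 2.18, -0.95, 0.46, 2.68]]
25 raised [[1.07, 0.53, -1.02, 2.03, 0.82, 0.5, 1.1], [-0.14, 0.35, 0.44, 2.06, -0.67, 0.41, 2.39]]
30 g [[-0.14, 0.3, 0.38, 2.47, 4.07, 0.22, -2.4], [1.19, 0.54, -1.11, 2.43, 1.85, 0.39, 0.02]]
30 up30 [[1.16, 0.37, -1.04, 2.42, 1.59, 0.23, 0.2]]
30 up60 [[1.34, 0.33, -1.24, 2.4, 1.22, 0.26, 0.57]]
30 up60f40 [[1.12, 0.34, -1.04, 2.32, 1.16, 0.26, 0.61]]
30 pre50 [[0.27, 0.24, 0.01, 2.22, -0.68, 0.22, 2.47], [1.15, 0.41, -1.0, 2.2, 0.83, 0.28, 1.08]]
30 raised [[1.23, 0.66, -1.24, 2.09, 1.21, 0.53, 0.8], [0.34, 0.31, -0.1, 2.11, -0.4, 0.23, 2.18], [0.68, 0.35, -0.5, 2.1, 0.2, 0.22, 1.63]]
35 g [[1.12, 0.5, -1.01, 2.49, 2.31, 0.38, -0.44], [0.75, 0.35, -0.58, 2.5, 2.84, 0.27, -1.06], [0.02, 0.31, 0.22, 2.52, 3.61, 0.32, -1.93]]
35 up30 [[1.2, 0.4, -1.08, 2.47, 2.15, 0.28, -0.32], [-0.42, 0.26, 0.7, 2.52, 4.05, 0.32, -2.39]]
35 up60 [[1.36, 0.34, -1.24, 2.46, 1.81, 0.22, 0.0]]
35 up60f40 [[1.23, 0.4, -1.16, 2.38, 1.71, 0.28, 0.1]]
35 pre50 [[1.35, 0.54, -1.24, 2.25, 1.42, 0.34, 0.58]]
35 raised [[1.27, 0.65, -1.24, 2.15, 1.43, 0.45, 0.61]]
```

```bash
timeout 300 python3 - <<'E'
from h import *
from fk import *
D=np.radians(33); R=tool(P["weight_tab"][2],D); Rp=tool(P["prong"][2],D)
wp=W("weight_tab",[0,0,62])-R[:,2]*.004; pp=W("prong",[-32,0,122])-Rp[:,2]*.004
seed=np.array([1.2,.5,-1.1,2.44,1.9,.36,0])
g=myik(wp,R,seed); print("g",g)
seq=[("u20",wp+[0,0,.02],R),("u40",wp+[0,0,.04],R),("u60",wp+[0,0,.06],R),("u60f30",wp+[.03,0,.06],R),("pre50",pp-[.055,0,0]+[0,0,.014],Rp),("raised",pp+[0,0,.014],Rp),("hang",pp-[0,0,.004],Rp)]
q=g; K={"g":g}
for n,p,RR in seq:
    s=q; q=None
    for t in range(8):
        q=myik(p,RR,s+np.random.default_rng(t).normal(0,.12*(t>0),7))
        if q is not None: break
    print(n,None if q is None else q.round(2)); 
    if q is None: q=s; continue
    K[n]=q
json.dump({k:v.tolist() for k,v in K.items()},open("K.json","w"))
q0=np.array(robot.get_state()["qpos"])
e=K.get("u60",K.get("u40"))
par,sg=load()
for a in np.linspace(0,1,9):
    qq=q0+(e-q0)*a; pt=pts(qq); RR=fk(qq,par,sg)[1]; print(a.round(2),"elbow",pt[0].round(2),"wrist",pt[1].round(2),"tcp",pt[2].round(3),"z",RR[:,2].round(2))
E
```

```text
g [ 1.18896398  0.54017387 -1.0958978   2.46369879  2.08388286  0.39822925
 -0.2022762 ]
u20 [ 1.21  0.45 -1.11  2.46  1.98  0.32 -0.14]
u40 [ 1.24  0.36 -1.12  2.45  1.83  0.24 -0.02]
u60 [ 1.35  0.33 -1.23  2.43  1.54  0.22  0.25]
u60f30 [ 1.25  0.38 -1.18  2.37  1.52  0.27  0.28]
pre50 [ 1.35  0.53 -1.24  2.24  1.27  0.35  0.71]
raised [ 1.23  0.62 -1.2   2.12  1.3   0.44  0.71]
hang [ 1.2   0.64 -1.16  2.13  1.39  0.43  0.63]
0.0 elbow [ 0.21 -0.09  0.73] wrist [ 0.56 -0.39  0.64] tcp [ 0.561 -0.39   0.328] z [-0.  0. -1.]
0.12 elbow [ 0.19 -0.11  0.74] wrist [ 0.54 -0.38  0.58] tcp [ 0.521 -0.412  0.267] z [-0.07 -0.09 -0.99]
0.25 elbow [ 0.17 -0.13  0.74] wrist [ 0.52 -0.36  0.53] tcp [ 0.492 -0.421  0.22 ] z [-0.09 -0.19 -0.98]
0.38 elbow [ 0.15 -0.15  0.75] wrist [ 0.5  -0.32  0.49] tcp [ 0.479 -0.416  0.185] z [-0.05 -0.29 -0.96]
0.5 elbow [ 0.12 -0.16  0.75] wrist [ 0.47 -0.28  0.46] tcp [ 0.481 -0.394  0.162] z [ 0.04 -0.36 -0.93]
0.62 elbow [ 0.09 -0.17  0.75] wrist [ 0.43 -0.23  0.43] tcp [ 0.492 -0.352  0.147] z [ 0.19 -0.38 -0.91]
0.75 elbow [ 0.07 -0.17  0.76] wrist [ 0.39 -0.18  0.42] tcp [ 0.501 -0.287  0.139] z [ 0.34 -0.33 -0.88]
0.88 elbow [ 0.04 -0.17  0.76] wrist [ 0.35 -0.14  0.4 ] tcp [ 0.497 -0.202  0.133] z [ 0.47 -0.21 -0.86]
1.0 elbow [ 0.02 -0.17  0.76] wrist [ 0.3  -0.09  0.39] tcp [ 0.468 -0.105  0.125] z [ 0.54 -0.03 -0.84]
```

```bash
timeout 300 python3 - <<'E'
from h import *
from fk import *
K={k:np.array(v) for k,v in json.load(open("K.json")).items()}; e=K["u60"]; par,sg=load()
hi=W("weight_tab",[-20,0,400]); Rh=tool(-.05,.2)
q1=np.array(robot.ik(hi,Rh)); print(q1.round(2))
def tr(a,b):
    o=[]
    for t in np.linspace(0,1,9):
        q=a+(b-a)*t; o.append(pts(q)[2])
    return np.array(o).round(3)
q0=np.array(robot.get_state()["qpos"]); print(tr(q0,q1).tolist()); T=tr(q1,e); print(T.tolist())
if T[:-1,2].min()>.12 and T[:,0].max()<.53:
    robot.goto_joints(q1.tolist()); robot.goto_joints(e.tolist()); robot.pause(.2)
    s=robot.get_state(); print(s["time"],s["ee_pos"]); snap("wrist","w10")
    c=json.load(open("pics/w10.json")); im=cv2.imread("pics/w10.png").astype(int)
    pr=proj(c,[W("weight_tab",l) for l in ([0,0,60],[0,0,74],[32,0,40],[32,0,92],[21,0,92],[46,0,80])]); print(pr.round(1).tolist())
    m=(im.max(2)<62).astype(np.uint8); n,lab,stt,cen=cv2.connectedComponentsWithStats(m)
    for i in range(1,n):
        if stt[i,4]>40 and np.hypot(*(cen[i]-pr[0]))<120: print("dark",stt[i].tolist(),cen[i].round(1))
    g=(((im.max(2)-im.min(2))<22)&(im.max(2)>75)).astype(np.uint8); n,lab,stt,cen=cv2.connectedComponentsWithStats(g)
    for i in range(1,n):
        if stt[i,4]>80 and np.hypot(*(cen[i]-pr[2]))<120: print("grey",stt[i].tolist(),cen[i].round(1))
E
```

```text
[-0.08 -0.14  0.23  1.87  0.01  1.21  1.67]
[[0.561, -0.39, 0.328], [0.557, -0.349, 0.345], [0.55, -0.31, 0.36], [0.539, -0.271, 0.372], [0.526, -0.233, 0.382], [0.51, -0.198, 0.39], [0.492, -0.164, 0.396], [0.472, -0.132, 0.399], [0.45, -0.104, 0.4]]
[[0.45, -0.104, 0.4], [0.456, -0.154, 0.352], [0.461, -0.196, 0.31], [0.467, -0.224, 0.27], [0.474, -0.236, 0.231], [0.48, -0.229, 0.193], [0.483, -0.203, 0.159], [0.479, -0.16, 0.135], [0.468, -0.105, 0.125]]
34.9333 [ 0.4681206  -0.10464291  0.12548162]
[[318.6, 175.9], [318.6, 190.3], [318.6, 185.9], [318.6, 238.0], [318.6, 229.3], [318.6, 235.0]]
dark [310, 161, 17, 36, 557] [318.5 177.9]
dark [240, 246, 10, 8, 55] [244.2 249. ]
grey [295, 138, 51, 60, 1893] [320.4 165.2]
grey [316, 197, 9, 50, 392] [319.8 221.1]
grey [228, 227, 49, 87, 1879] [249.6 272.3]
grey [362, 227, 49, 87, 1797] [388.3 272.5]
```

```bash
timeout 300 python3 - <<'E'
from h import *
from fk import *
import itertools
c=json.load(open("pics/w10.json"))
C=np.array(list(itertools.product([-5,5],[-6,6],[46,74])),float)
def bb(p,A): u=proj(c,(Rz(p[2])@(A/1e3).T).T+[p[0],p[1],0]); return np.r_[u.min(0),u.max(0)]
a=np.linspace(0,2*np.pi,60)
B=np.array([[32+22*np.cos(t),22*np.sin(t),z] for t in a for z in (0,40)])
H=np.array([[x,y,z] for x in (18,46) for y in (-3,3) for z in (78,92)],float)
p0=P["weight_tab"]
print(bb(p0,C),bb(p0,B),bb(p0,H))
def f(p):
    h=bb(p,H); b=bb(p,B)
    return np.r_[bb(p,C)-[309.5,160.5,326.5,196.5],(b-[294.5,137.5,345.5,197.5])[[0,1,2]],(h-[315.5,197,324.5,246.5])[[0,2,3]]]
s=least_squares(f,p0,loss="soft_l1"); print(p0,s.x,f(s.x).round(1))
P["weight_tab"]=s.x; json.dump({k:v.tolist() for k,v in P.items()},open("P.json","w"))
E
```

```text
[309.79190236 157.60590624 327.49014693 195.06986791] [292.44640295 135.16029013 344.81952385 202.6547027 ] [314.32805442 211.02755624 322.94781811 248.13409497]
[ 0.47009476 -0.10480725 -0.06365455] [ 0.47217184 -0.10507012 -0.02721599] [-0.1 -1.   0.7  0.7 -0.7 -0.5  0.4 -0.4  0.   3.1]
```

```bash
timeout 300 python3 - <<'E'
from h import *
from fk import *
K={k:np.array(v) for k,v in json.load(open("K.json")).items()}
D=np.radians(33); R=tool(P["weight_tab"][2],D)
wp=W("weight_tab",[0,0,62])-R[:,2]*.004
ks=[myik(wp+[0,0,h],R,K[n]) for n,h in (("u40",.035),("u20",.017),("g",0))]
print([None if k is None else k.round(2).tolist() for k in ks])
def hook():
    snap("wrist","w11"); c=json.load(open("pics/w11.json")); im=cv2.imread("pics/w11.png").astype(int)
    s=robot.get_state(); Rt=np.array(s["tool_rot"]); 
    g=(((im.max(2)-im.min(2))<25)&(im.max(2)>75)).astype(np.uint8); g[:,:285]=0; g[:,355:]=0
    n,lab,stt,cen=cv2.connectedComponentsWithStats(g)
    print([(stt[i].tolist(),cen[i].round(1).tolist()) for i in range(1,n) if stt[i,4]>60])
if all(k is not None for k in ks):
    for k in ks: robot.goto_joints(k.tolist())
    robot.gripper_to(0.0); s=robot.get_state(); print(s["time"],s["opening"],s["grasp_force"],s["ee_pos"]-wp,s["force"]); hook()
    for k in ks[1::-1]: robot.goto_joints(k.tolist())
    robot.pause(.2); s=robot.get_state(); print(s["time"],s["opening"],s["force"]); hook()
    cv2.imwrite("pics/w11b.png",cv2.imread("pics/w11.png"))
E
```

```text
[[1.25, 0.4, -1.12, 2.44, 1.85, 0.24, 0.01], [1.23, 0.48, -1.12, 2.45, 1.99, 0.31, -0.08], [1.21, 0.55, -1.11, 2.46, 2.08, 0.38, -0.14]]
36.575 0.011633561899886942 30.001905262470245 [ 1.65210704e-05 -8.45433629e-06  9.45861581e-05] [-4.62020155 -0.82075071  8.39200425]
[([285, 187, 70, 127, 4298], [319.1, 237.0]), ([314, 274, 12, 41, 408], [319.2, 294.3])]
37.3333 0.011763716910998296 [-0.50989753 -0.22893869 -2.95461941]
[([285, 187, 70, 127, 4318], [319.0, 236.8]), ([313, 273, 12, 42, 428], [319.0, 293.9])]
```

```bash
cat > hang.py <<'E'
from h import *
from fk import *
K={k:np.array(v) for k,v in json.load(open("K.json")).items()}
D=np.radians(33); R=tool(P["weight_tab"][2],D); Rp=tool(P["prong"][2],D)
wp=W("weight_tab",[0,0,62])-R[:,2]*.004
def ik(p,RR,seed):
    for t in range(10):
        q=myik(p,RR,seed+np.random.default_rng(t).normal(0,.1*(t>0),7))
        if q is not None: return q
    raise SystemExit(f"no ik {p}")
def hk(x,z,y=0): # TCP with the weight's hook point at prong-local x,z (mm, world z)
    return W("prong",[x-32,y,z-26+2])-Rp[:,2]*.004
def tr(a,b): return np.array([pts(a+(b-a)*t)[2] for t in np.linspace(0,1,5)]).round(3).tolist()
E
timeout 300 python3 - <<'E'
from hang import *
q0=np.array(robot.get_state()["qpos"])
a=ik(wp+[.02,0,.065],R,K["u60f30"]); b=ik(hk(-60,163),Rp,K["pre50"]); c=ik(hk(-30,163),Rp,b); d=ik(hk(0,163),Rp,c); e=ik(hk(0,143),Rp,d)
for n,x,y in (("a",q0,a),("b",a,b),("c",b,c),("d",c,d),("e",d,e)): print(n,y.round(2),tr(x,y))
K.update(a=a,b=b,c=c,d=d,e=e); json.dump({k:v.tolist() for k,v in K.items()},open("K.json","w"))
robot.goto_joints(a.tolist()); robot.goto_joints(b.tolist()); robot.pause(.2); s=robot.get_state(); print(s["time"],s["force"],s["opening"],s["ee_pos"]-hk(-60,163))
snap("wrist","w12"); c=json.load(open("pics/w12.json"))
print(proj(c,[W("prong",l) for l in ([0,0,245],[0,0,144.5],[-12,-24,207.5],[-12,24,207.5],[-12,24,137.5])]).round(1).tolist())
im=cv2.imread("pics/w12.png").astype(int); g=(((im.max(2)-im.min(2))<18)&(im.max(2)>120)).astype(np.uint8)
n,lab,stt,cen=cv2.connectedComponentsWithStats(g); print([(stt[i].tolist(),cen[i].round(1).tolist()) for i in range(1,n) if stt[i,4]>150])
E
```

```text
a [ 1.32  0.37 -1.22  2.38  1.42  0.24  0.43] [[0.47, -0.105, 0.1], [0.475, -0.106, 0.107], [0.48, -0.107, 0.115], [0.485, -0.106, 0.122], [0.49, -0.105, 0.13]]
b [ 1.36  0.5  -1.24  2.25  1.23  0.34  0.75] [[0.49, -0.105, 0.13], [0.503, -0.115, 0.134], [0.515, -0.126, 0.137], [0.527, -0.136, 0.14], [0.537, -0.147, 0.142]]
c [ 1.29  0.55 -1.21  2.18  1.25  0.38  0.73] [[0.537, -0.147, 0.142], [0.545, -0.147, 0.143], [0.552, -0.147, 0.143], [0.56, -0.147, 0.143], [0.567, -0.147, 0.142]]
d [ 1.22  0.61 -1.19  2.12  1.27  0.43  0.73] [[0.567, -0.147, 0.142], [0.575, -0.147, 0.143], [0.582, -0.147, 0.143], [0.59, -0.147, 0.143], [0.597, -0.147, 0.142]]
e [ 1.19  0.63 -1.14  2.13  1.38  0.41  0.64] [[0.597, -0.147, 0.142], [0.597, -0.148, 0.137], [0.597, -0.148, 0.132], [0.597, -0.148, 0.127], [0.597, -0.147, 0.122]]
38.5083 [ 0.39348354  0.44457252 -2.36220685] 0.012029387671740563 [-0.00076203  0.00058215 -0.00051375]
[[317.5, 491.2], [317.8, 318.1], [280.0, 411.3], [355.2, 411.3], [348.3, 303.7]]
[([190, 88, 75, 61, 3481], [226.8, 117.9]), ([317, 198, 31, 34, 282], [340.3, 217.9]), ([72, 352, 27, 48, 837], [85.9, 379.7])]
```

```bash
timeout 300 python3 - <<'E'
from hang import *
def st(): s=robot.get_state(); print(round(s["time"],2),np.round(s["force"],2),np.round(s["ee_pos"],4)); return s
print(robot.move_linear(hk(0,163),.05,Rp,3)); st(); robot.pause(.2); s=st(); print((s["ee_pos"]-hk(0,163)).round(4))
snap("side","s12"); snap("wrist","w13")
sd=robot.camera_info("side")
print(proj(sd,[W("prong",l) for l in ([0,0,245],[0,0,207.5],[0,0,137.5],[-12,-24,207.5],[12,24,137.5])]).round(1).tolist())
b=cv2.imread("pics/s12.png").astype(int)
g=(((b.max(2)-b.min(2))<25)&(b.max(2)>110)).astype(np.uint8)[130:220,350:400]
print("\n".join("".join(".#"[v] for v in r) for r in g[::2]))
E
```

```text
False
39.91 [-0.16 -0.18 -3.77] [ 0.5968 -0.1475  0.1423]
40.11 [-0.2  -0.06 -2.37] [ 0.5969 -0.1475  0.1424]
[-0.0001 -0.0001  0.    ]
[[375.0, 154.6], [374.3, 165.6], [373.0, 185.4], [374.3, 169.1], [373.1, 181.7]]
..................................................
..................................................
..............###############.....................
............########.....#.#.##...................
############...........#..#.......#...............
#####..................##.#.........#.............
..........................##.....###.##...........
............................####.#....#...........
##.............................###..#.#...........
####.............................###.#............
##...................................#............
#...................................###...........
##..........##........######......................
####...........###........#.........####..........
######...........#...###..###.....................
######............................................
####..............................................
#...............
[... 711 characters left out ...]
....####.#######.....................
.................############.....................
.....................######.......................
....................#######.#.....................
....................######........................
....................######........................
.....................####.........................
.......................................##........#
.......................................###........
........................................########..
..................................................
..................................................
...........................................#......
...........................................#......
```

No contact, and the scale hasn't been disturbed. I'll lower onto the pin.

```bash
timeout 300 python3 - <<'E'
from hang import *
def st(): s=robot.get_state(); print(round(s["time"],2),np.round(s["force"],2),np.round(s["ee_pos"],4)); return s
st(); print(robot.move_linear(hk(0,140),.03,Rp,2.5)); s=st(); print("hook z",(s["ee_pos"]-hk(0,147.5))[2]*1e3+147.5)
robot.pause(.3); st()
E
```

```text
40.21 [ 0.07  0.17 -3.31] [ 0.597  -0.1474  0.1424]
True
40.77 [-0.33 -0.48  3.29] [ 0.5971 -0.1473  0.1255]
hook z 146.19006252570665
41.08 [-0.52 -0.26  3.44] [ 0.5966 -0.1476  0.1256]
```

```bash
timeout 300 python3 - <<'E'
from hang import *
def st(): s=robot.get_state(); print(round(s["time"],2),np.round(s["force"],2),np.round(s["ee_pos"],4)); return s
s=st(); p=np.array(s["ee_pos"])
robot.move_linear(p+[0,0,.0015],.02); st()
robot.gripper_to(.045); s=st(); print(s["opening"])
snap("side","s13")
p=np.array(s["ee_pos"])
for v in (-Rp[:,2]*.06,np.array([-.06,0,0.01]),np.array([-.04,0,0])):
    try: robot.move_linear(p+v,.08); break
    except robot.PlanningError as e: print(v,e)
st(); robot.pause(1.); snap("side","s14")
b=cv2.imread("pics/s14.png").astype(int)
g=(((b.max(2)-b.min(2))<25)&(b.max(2)>105)).astype(np.uint8)[140:220,350:400]
print("\n".join("".join(".#"[v] for v in r) for r in g[::2]))
sd=robot.camera_info("side"); print(proj(sd,[W("prong",l) for l in ([0,0,245],[0,0,147.5],[0,0,81.5],[-32,0,121.5])]).round(1).tolist())
E
```

```text
41.08 [-0.52 -0.26  3.44] [ 0.5966 -0.1476  0.1256]
41.33 [ 0.26 -0.3  -3.13] [ 0.5961 -0.1477  0.1267]
42.02 [-0.31  0.03 -0.54] [ 0.5966 -0.1475  0.1271]
0.04472181758344609
42.97 [-0.21  0.46 -0.54] [ 0.5639 -0.1473  0.1773]
#####..................###........................
.........................##........#.##...........
............................####......#...........
..............................####...##...........
.................................######...........
.....................................#............
....................................###...........
............##........#####.......................
........#......###........#.........####..........
.......###.......#...###..###.....................
....#######.......................................
..#####..###......................................
###########........#######.#......................
#########..........#########......................
######................########....................
#####..................#######....................
#######...........#....#######....................
.####
[... 532 characters left out ...]
.......................
................############......................
................#############.....................
...................#########......................
...................########.......................
...................########.......................
..................#########............##........#
.....................###...............###........
........................................#########.
..................................................
..................................................
...........................................#......
...........................................##.....
[[375.0, 154.6], [373.2, 182.6], [372.1, 200.5], [363.8, 191.4]]
```

```bash
timeout 300 python3 - <<'E'
from hang import *
p=np.array(robot.get_state()["ee_pos"])
for v in ([-.05,0,.0],[-.03,0,0],[-.02,0,-.01]):
    try: robot.move_linear(p+v,.1); print("moved",v); break
    except robot.PlanningError as e: print(v,e)
robot.pause(2.); a=robot.grab_frame("side").astype(int); robot.pause(.25); b=robot.grab_frame("side").astype(int)
r=np.s_[145:225,340:400]; print("motion",np.abs(a[r]-b[r]).max(), "mean",np.abs(a[r]-b[r]).mean())
o=cv2.imread("pics/side0.png")[:,:,::-1].astype(int); 
for n,r in (("can",np.s_[215:250,335:362]),("packet",np.s_[240:285,290:335]),("rod",np.s_[185:265,385:412])): print(n,np.abs(b[r]-o[r]).mean())
cv2.imwrite("pics/end.png",b[:,:,::-1].astype(np.uint8))
s=robot.get_state(); print(s["time"],s["force"])
E
```

```text
moved [-0.05, 0, 0.0]
motion 4 mean 0.6850694444444444
can 7.543915343915344
packet 8.44641975308642
rod 7.775617283950617
47.0167 [-0.24617891 -0.4468978  -0.57108195]
```

```bash
python3 -c "
from rig import robot
print(robot.sign_off())"
```

```text
the job is handed in; nothing more can be done
None
```

The job is handed in at about 47 s of the 72 s allowed: the scale hangs on the prong, the rod is back in its rack, and the check weight hangs from the scale's pin; the side view showed everything at rest, but the judge returned no verdict.

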